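Sort the vials back into their colour-coded stands

TASK

The four sample vials have been put back in the wrong stands: swap them round so that every vial stands upright in the stand that has the colour of its cap. Every stand but the bare wooden one is taken, so use that (or a free bit of desk) to park a vial on the way; it must be empty in the end. Never tip a vial over, and leave the red-capped wash bottle where it is.

Things in the scene. Friction and masses are not known exactly. Their poses are not given: they have to be found in the camera images.
- vial_blue_mid (a point): Small upright glass vial with a blue screw cap and reddish filling, loose, about 30 g, 65 mm tall overall: glass body 23 mm in diameter up to 52 mm, cap 19 to 20 mm in diameter above. The point is the vial's centre, on its axis half-way up (32.5 mm above its underside); z points up along the axis. At the start it stands upright in the stand of another colour.
- vial_black_mid (a point): Small upright glass vial with a black screw cap and yellowish filling, loose, about 30 g, 58 mm tall overall: glass body 23 mm in diameter up to 45 mm, cap 19 to 20 mm in diameter above. The point is the vial's centre, on its axis half-way up (29 mm above its underside); z points up along the axis. At the start it stands upright in the stand of another colour.
- vial_white_mid (a point): Small upright glass vial with a white screw cap and pale filling, loose, about 30 g, 58 mm tall overall: glass body 23 mm in diameter up to 45 mm, cap 19 to 20 mm in diameter above. The point is the vial's centre, on its axis half-way up (29 mm above its underside); z points up along the axis. At the start it stands upright in the stand of another colour.
- vial_green_mid (a point): Small upright glass vial with a green screw cap and green filling, loose, about 30 g, 58 mm tall overall: glass body 23 mm in diameter up to 45 mm, cap 19 to 20 mm in diameter above. The point is the vial's centre, on its axis half-way up (29 mm above its underside); z points up along the axis. At the start it stands upright in the stand of another colour.
- stand_blue: The blue stand: a round shallow dish fixed to the desk, 60 mm in diameter, rim top 14 mm above the desk, with an open round pocket 48 mm in diameter whose flat floor lies 5 mm above the desk (dark liner). The origin is on its axis at desk level. It is the home of the vial with the blue cap, and at the start holds a vial of another colour.
- stand_black: The black stand: a round shallow dish fixed to the desk, 60 mm in diameter, rim top 14 mm above the desk, with an open round pocket 48 mm in diameter whose flat floor lies 5 mm above the desk (dark liner). The origin is on its axis at desk level. It is the home of the vial with the black cap, and at the start holds a vial of another colour. (Not to be confused with the solid black cable outlet, without a pocket, near the desk's right edge.)
- stand_white: The white stand: a round shallow dish fixed to the desk, 60 mm in diameter, rim top 14 mm above the desk, with an open round pocket 48 mm in diameter whose flat floor lies 5 mm above the desk (dark liner). The origin is on its axis at desk level. It is the home of the vial with the white cap, and at the start holds a vial of another colour.
- stand_green: The green stand: a round shallow dish fixed to the desk, 60 mm in diameter, rim top 14 mm above the desk, with an open round pocket 48 mm in diameter whose flat floor lies 5 mm above the desk (dark liner). The origin is on its axis at desk level. It is the home of the vial with the green cap, and at the start holds a vial of another colour.
- stand_spare: The bare wooden (brown), colourless spare stand: a round shallow dish fixed to the desk, 60 mm in diameter, rim top 14 mm above the desk, with an open round pocket 48 mm in diameter whose flat floor lies 5 mm above the desk (dark liner). The origin is on its axis at desk level. Empty at the start; it may be used to park a vial.
- bottle_wash_mid (a point): Bystander: white wash bottle with a red cap, loose, 63 mm in diameter, 151 mm tall, standing behind the stands. The point is on its axis 75 mm above its underside. Not to be disturbed. (Also standing there, fixed: to the left of and behind the stands a large monitor, whose upright panel runs from about x 0.45, y 0.41 to x 0.86, y 0.03 in the robot's frame, 0.20 to 0.57 m above the desk, with its post at x 0.60, y 0.16: come to the stands from the robot's side, clear of it.)
Things that resemble listed ones, but are neither listed nor needed, are in the scene too. Leave any orange or pink look-alike of the part that bears vial_black_mid alone.

How it is judged:
By the outcome, as a careful person would: the job done as asked, in the order asked, and still so for the second after the job is handed in, with the robot touching nothing.
It also fails if it takes over 128 s, if anything falls off the work surface, if the arm or the gripper's body presses on something with over 40 N, if the wrist force passes 120 N, or if a joint passes its speed limit or range.

ROBOT

A 6-joint arm with a two-finger parallel gripper is mounted at the origin on a cart in front of the work surface, level with it; the furniture and walls round the work are solid. World frame = base frame: x ahead of the robot, y to its left, z up, the work surface at z = 0. Lengths are in m, angles in rad, forces in N, time in s.
With the tool pointing down it reaches from about 0.325 to 0.85 m from the base axis. Payload 4.4 kg.
Tool frame: the origin (TCP) lies at the very end of the fingers, on their centre line; the grasp point (between the pads) lies 19 mm behind it; z points along the fingers, y is the direction in which the jaws open and shut (so a half turn about z gives the same grasp; the last joint's range is limited). The gripper opens to 94 mm and grips with 3 to 60 N. Pads are 16 mm wide; open, the fingers measure 119 mm over their backs; the gripper's body (75 mm by 177 mm) begins 78 mm behind the grasp point.
Start: joints at [1.01, 0.207, 1.542, -0, 1.393, -0.15], TCP at [0.23, 0.527, 0.168] pointing down, gripper open.
Joint ranges: [-2.73, 2.73], [-0.86, 2.22], [0.23, 2.46], [-1.11, 4.25], [0.08, 2.63], [-2.82, 2.82]. Speed limits (rad/s): [2.79, 2.79, 3.14, 3.14, 3.14, 3.14].

INTERFACE

Orientations are given as a unit quaternion [w, x, y, z].
In Python, from cell import sensors, vision, ticket, models gives the robot as it stands.
- The arm moves only by the tool step_arm, never from a script. Its argument "commands" is one flat list of numbers, 7 for each row, row after row: the shift along the tool's x, y, z in units of 60 mm (1.0 is 60 mm), then the turn, a rotation vector about the tool's x, y, z in rad, then the finger opening in mm, from 0 to 94. A call has 1 to 5 rows; each row is the pose to reach, as a shift and turn from the pose commanded when the call began, along the tool's axes at that moment; what a row does not reach only later rows make up. A row lasts 1/8 s, in which the tool goes at most 62.5 mm and 10.7 degrees, less where a joint would pass 70% of its speed; a pose out of reach is approached as far as the arm can. A call with a gripper value outside its range is refused whole. The fingers move at their own pace and stop on an object; "squeeze" is the grip in N (left out, the last holds). Time passes only in rows, so rows that repeat a pose let the fingers close. It gives the time, the measured TCP pose, the force and the opening at its end, in the units of the state.
- sensors.sense(): the state, without advancing time (a new reading comes with each control period).
- vision.get_image(name): name is "side" or "top" or "wrist"; returns (picture, depth): 400x640x3 uint8, red, green, blue; 400x640 float32, m along the optical axis (not along the pixel's ray), 0 where there is no reading.
- vision.camera_model(name): a dict with "fx", "fy", "cx", "cy" (pixels), "R" (3x3) and "t" (3): a world point X has camera coordinates R X + t. Camera axes: x right, y down, z forward; pixel columns grow to the right and rows downward; lengths in m; the calibration is good to about 2 mm. A picture is of the moment at which its call begins: read the wrist's pose just before it. camera_model takes no time and is no camera call; for the wrist camera it gives the pose at the moment of the call.
- ticket.close_job(): hands the job in, once; it reports no verdict.
Trained networks look in the newest picture that a camera, given by its name, has taken for a name from the list of things; names that differ only in an ending like _2 or _b are one class to them, and where a whole thing is asked for, a point or a joint stands for the part that bears it (a point fixed in the world has none). Each returns a list of dicts, best first, with "p" (0 to 1); they miss things now and then, are a little off and sometimes report something else, mostly with a low value. They report only what shows in the picture. A call takes as long as a camera call. They do not tell look-alikes from the thing itself.
- models.regions_of(name, camera): "mask" (400x640 bool, what is visible of it) and "extent" ([centre column, centre row, width, height] in pixels, round what is visible of it).
The state is a dict: "time_s": time; "joint_pos": joint angles; "joint_velocities": joint speeds; "joint_torque": joint torques, N m; "eef_pos": TCP position; "ee_rot": TCP orientation; "ft_force": force on the tool from outside, world axes, zero at the start; "wrist_torque": the same for the moment, N m; "finger_gap": finger opening in m.
Only numpy, scipy, OpenCV 4.12 (cv2) and the standard library are available. Lean on these libraries where they do the work, as an engineer would, in place of code of your own. Each camera call takes 0.05 s, during which the arm holds its last target. There are 200 camera calls.

## Working session

There is one attempt and no reset: what is moved stays moved. The work goes in short steps, Python scripts to look and compute and a tool call to move; the robot and the scene stay as the last step left them, time stands still between calls to the robot, and variables do not carry over. Pictures are saved under pics/ and viewed, about 12 in all and at most 16, crops included, and the job is handed in when it is done.

Besides the shell and the picture viewer there is one more tool, called after "Request:" in YAML: its name, and indented under it one key for each argument. step_arm: Moves the arm, as the interface text tells. Its arguments: {"type":"object","properties":{"commands":{"type":"array","items":{"type":"number"}},"squeeze":{"type":"number"}},"required":["commands"]}

```bash
ls; mkdir -p pics; python3 - <<'E'
from cell import sensors, vision, models
import cv2,numpy as np
print(sensors.sense())
for n in("top","side"):
    im,d=vision.get_image(n); cv2.imwrite(f"pics/{n}0.png",im[:,:,::-1]); np.savez(f"{n}0.npz",im=im,d=d)
    print(n,vision.camera_model(n))
E
```

```text
pics
{'time_s': 0.0, 'joint_pos': array([ 1.00948754e+00,  2.07397068e-01,  1.54293739e+00, -1.26109782e-05,
        1.39347850e+00, -1.50496449e-01]), 'joint_velocities': array([-1.83396568e-03,  5.54784977e-05, -2.30664246e-04,  2.32764308e-04,
       -3.52831220e-04,  1.53699229e-04]), 'joint_torque': array([ 9.03397704e-04, -3.70890999e+01, -2.81412327e+01,  6.99715898e-02,
        3.63275909e-02, -1.75442347e-04]), 'eef_pos': array([0.22916848, 0.52640015, 0.16681177]), 'ee_rot': array([-3.81001452e-04,  2.03963588e-01,  9.78977846e-01, -1.04274469e-03]), 'ft_force': array([-0.6808489 , -0.99838698,  0.44171942]), 'wrist_torque': array([ 0.04900127, -0.00909457, -0.01813894]), 'finger_gap': 0.09405499364085719}
top {'fx': 502.38652634612913, 'fy': 502.38652634612913, 'cx': 319.28610166430104, 'cy': 208.49329311064926, 'R': array([[ 0.00405537, -0.99988451,  0.01464668],
       [-0.99038197, -0.00604165, -0.13822828],
       [ 0.1383008 , -0.01394524, -0.99029209]]), 't': array([-0.1528576 ,  0.61257677,  1.05647002])}
side {'fx': 422.05000144168866, 'fy': 422.05000144168866, 'cx': 324.75244419933455, 'cy': 194.13020241564183, 'R': array([[-0.9400037 , -0.34083196,  0.01505397],
       [-0.21701637,  0.56331171, -0.79723511],
       [ 0.26324313, -0.7526709 , -0.6034812 ]]), 't': array([0.54291187, 0.25140871, 0.64500304])}
```

View pics/top0.png

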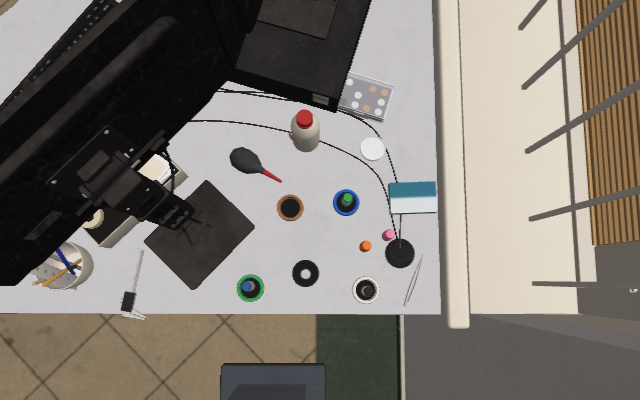

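View pics/side0.png

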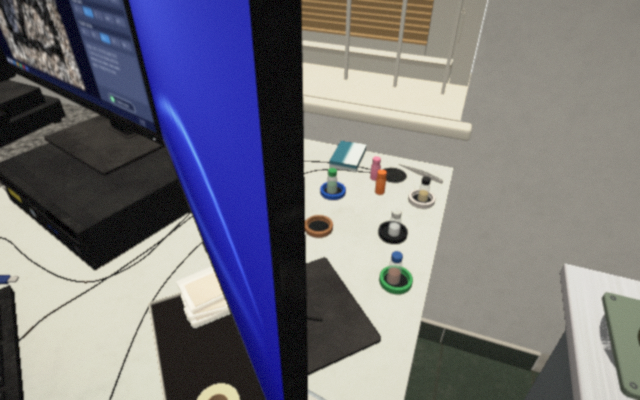

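```bash
cat > h.py <<'E'
from cell import sensors, vision, models
import cv2,numpy as np
N=["vial_blue_mid","vial_black_mid","vial_white_mid","vial_green_mid","stand_blue","stand_black","stand_white","stand_green","stand_spare","bottle_wash_mid"]
def world(c,u,v,d):
    p=np.array([(u-c["cx"])/c["fx"]*d,(v-c["cy"])/c["fy"]*d,d]); return c["R"].T@(p-c["t"])
def onplane(c,u,v,z):
    o=-c["R"].T@c["t"]; r=world(c,u,v,1)-o; return o+r*(z-o[2])/r[2]
E
python3 - <<'E'
from h import *
np.set_printoptions(precision=3,suppress=True)
for cam in("top","side"):
    im,d=vision.get_image(cam); c=vision.camera_model(cam)
    for n in N:
        for r in models.regions_of(n,cam)[:3]:
            if r["p"]<.2: continue
            v,u=np.nonzero(r["mask"]&(d>0))
            if len(u)==0: continue
            P=np.array([world(c,a,b,d[b,a]) for a,b in zip(u,v)])
            print(cam,n,round(r["p"],2),np.array(r["extent"]),"n",len(u),"med",np.median(P,0),"lo",np.percentile(P,3,axis=0),"hi",np.percentile(P,97,axis=0))
E
```

```text
top vial_black_mid 0.67 [304.6 130.   28.5  42.8] n 959 med [ 0.769 -0.119  0.111] lo [ 0.752 -0.146  0.021] hi [ 0.797 -0.091  0.152]
top vial_black_mid 0.66 [366.8 293.3   9.8   8. ] n 94 med [ 0.436 -0.251  0.062] lo [ 0.425 -0.259  0.017] hi [ 0.444 -0.242  0.066]
top vial_black_mid 0.42 [364.5 245.   10.7   7. ] n 92 med [ 0.531 -0.248  0.057] lo [ 0.523 -0.258  0.012] hi [ 0.54  -0.24   0.061]
top vial_white_mid 0.66 [307.5 274.4   7.7   4.9] n 54 med [ 0.471 -0.12   0.063] lo [ 0.465 -0.128  0.058] hi [ 0.479 -0.114  0.066]
top vial_green_mid 0.6 [347.4 200.2  11.6  11.5] n 116 med [ 0.633 -0.209  0.06 ] lo [ 0.625 -0.219  0.006] hi [ 0.645 -0.2    0.067]
top stand_blue 0.88 [346.9 201.2  27.2  22.5] n 387 med [ 0.629 -0.208  0.009] lo [ 0.607 -0.235  0.002] hi [ 0.658 -0.183  0.017]
top stand_black 0.9 [303.6 273.2  29.3  21.5] n 483 med [ 0.476 -0.119  0.008] lo [ 0.447 -0.146  0.001] hi [ 0.5   -0.093  0.018]
top stand_white 0.87 [365.9 288.9  25.4  26.5] n 480 med [ 0.437 -0.25   0.008] lo [ 0.411 -0.278  0.002] hi [ 0.463 -0.226  0.018]
top stand_green 0.72 [249.4 289.6  
[... 1390 characters left out ...]
7 -0.137  0.003] hi [ 0.5   -0.088  0.014]
side stand_black 0.2 [423.6 190.3  12.9  27.6] n 298 med [ 0.437 -0.243  0.033] lo [ 0.426 -0.323 -0.002] hi [ 0.453 -0.238  0.062]
side stand_white 0.77 [421.3 198.6  29.2  20. ] n 322 med [ 0.442 -0.239  0.008] lo [ 0.412 -0.27   0.   ] hi [ 0.466 -0.221  0.014]
side stand_green 0.88 [394.8 280.5  38.   25.4] n 555 med [0.434 0.014 0.007] lo [ 0.414 -0.017 -0.   ] hi [0.469 0.034 0.014]
side stand_green 0.62 [393.1 235.2  29.6  23.4] n 403 med [ 0.476 -0.106  0.008] lo [ 0.448 -0.136  0.001] hi [ 0.501 -0.087  0.014]
side stand_spare 0.68 [319.9 229.2  26.3  25.7] n 543 med [ 0.621 -0.081  0.006] lo [ 0.594 -0.106  0.002] hi [ 0.645 -0.052  0.014]
```

The pictures agree with the networks. Blue vial is in green stand (top 250,288), white in black stand (305,273), black in white stand (366,290), green in blue stand (347,202), and the spare is empty (290,208). The orange and pink look-alikes are at (366,246) and (389,235). I will keep the tool orientation fixed and start with the blue vial.

Request:
step_arm:
  commands: [-0.67,-0.65,0.03,0,0,0,50,-1.34,-1.3,0.06,0,0,0,50,-2.01,-1.95,0.09,0,0,0,50,-2.69,-2.61,0.12,0,0,0,50,-3.36,-3.26,0.15,0,0,0,50]
  squeeze: 12

```text
time_s: 1.82
eef_pos: [0.3369, 0.2658, 0.1592]
ee_rot: [0.001, 0.204, 0.979, 0.0]
ft_force: [1.4, 0.3, 0.4]
finger_gap: 0.0505
```

Request:
step_arm:
  commands: [-0.67,-0.65,0.03,0,0,0,50,-1.34,-1.3,0.06,0,0,0,50,-2.01,-1.95,0.09,0,0,0,50,-2.69,-2.61,0.12,0,0,0,50,-3.36,-3.26,0.15,0,0,0,50]

```text
time_s: 2.45
eef_pos: [0.4438, 0.0056, 0.1503]
ee_rot: [0.001, 0.204, 0.979, 0.0]
ft_force: [1.3, 0.1, -0.0]
finger_gap: 0.0498
```

```bash
cat >> h.py <<'E'
from scipy.spatial.transform import Rotation
def units(*pts):
    s=sensors.sense(); q=s["ee_rot"]; R=Rotation.from_quat([q[1],q[2],q[3],q[0]]).as_matrix()
    print("t",round(s["time_s"],2),"tcp",s["eef_pos"].round(4),"gap",round(s["finger_gap"],4),"q",q.round(4),"F",s["ft_force"].round(1))
    for p in pts: print(p,(R.T@(np.array(p)-s["eef_pos"])/.06).round(2))
E
python3 - <<'E'
from h import *
np.set_printoptions(precision=4,suppress=True)
units((.443,.006,.15),(.443,.006,.026))
im,d=vision.get_image("wrist"); c=vision.camera_model("wrist"); cv2.imwrite("pics/w1.png",im[:,:,::-1])
for n in N:
    for r in models.regions_of(n,"wrist")[:2]:
        v,u=np.nonzero(r["mask"]&(d>0))
        if r["p"]<.3 or len(u)==0: continue
        P=np.array([world(c,a,b,d[b,a]) for a,b in zip(u,v)])
        print(n,round(r["p"],2),np.array(r["extent"]).round(),"lo",np.percentile(P,2,axis=0),"hi",np.percentile(P,98,axis=0))
E
```

```text
t 2.45 tcp [0.4438 0.0056 0.1503] gap 0.0498 q [0.0007 0.2042 0.9789 0.0001] F [ 1.3  0.1 -0. ]
(0.443, 0.006, 0.15) [0.01 0.   0.01]
(0.443, 0.006, 0.026) [ 0.02 -0.    2.07]
vial_blue_mid 0.68 [314. 195.  15.  29.] lo [ 0.4374 -0.0091  0.0153] hi [0.4559 0.0098 0.071 ]
vial_white_mid 0.78 [234. 247.  26.  28.] lo [ 0.4631 -0.1274  0.0108] hi [ 0.4815 -0.1129  0.0641]
stand_blue 0.64 [249. 342.   9.  12.] lo [ 0.6209 -0.1995  0.0023] hi [ 0.6391 -0.1859  0.0161]
stand_black 0.9 [238. 233.  36.  29.] lo [ 0.4474 -0.1507  0.0036] hi [ 0.4747 -0.0972  0.0156]
stand_white 0.66 [143. 247.  47.  23.] lo [ 0.411  -0.2795  0.0039] hi [ 0.4466 -0.2278  0.0161]
stand_green 0.56 [311. 185.  48.  43.] lo [ 0.417  -0.0297  0.0038] hi [0.4666 0.0245 0.015 ]
stand_spare 0.62 [306. 327.  40.  25.] lo [ 0.6093 -0.1165  0.0042] hi [ 0.6504 -0.0647  0.0156]
```

View pics/w1.png

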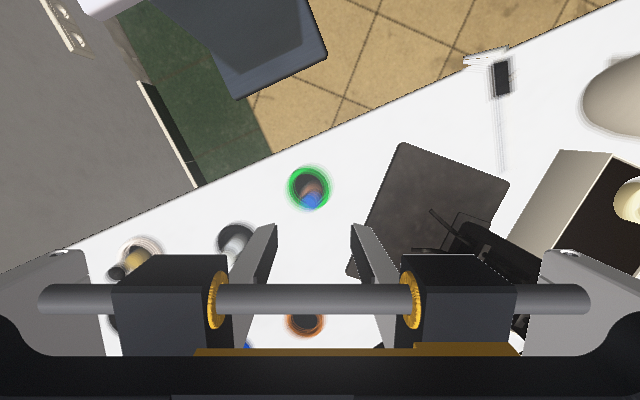

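The wrist view (slightly blurred by motion) shows the blue-capped vial in the green stand at (312,195), between the fingers. It agrees with the other cameras to within a few mm, so I'll descend and grasp.

Request:
step_arm:
  commands: [-0.06,-0.04,0.5,0,0,0,50,-0.06,-0.04,1.0,0,0,0,50,-0.06,-0.04,1.5,0,0,0,50,-0.06,-0.04,1.9,0,0,0,50,-0.06,-0.04,2.07,0,0,0,50]

```text
time_s: 3.62
eef_pos: [0.4441, 0.0046, 0.0244]
ee_rot: [-0.001, 0.203, 0.979, -0.0]
ft_force: [0.1, -0.4, 0.2]
finger_gap: 0.0503
```

Request:
step_arm:
  commands: [0,0,0,0,0,0,40,0,0,0,0,0,0,32,0,0,0,0,0,0,24,0,0,0,0,0,0,15,0,0,0,0,0,0,15]
  squeeze: 12

```text
time_s: 4.25
eef_pos: [0.4462, 0.0037, 0.0264]
ee_rot: [0.001, 0.204, 0.979, 0.0]
ft_force: [-0.3, -0.5, 3.3]
finger_gap: 0.0181
```

Request:
step_arm:
  commands: [0,0,-0.3,0,0,0,15,0,0,-0.7,0,0,0,15,0,0,-1.2,0,0,0,15,0,0,-1.6,0,0,0,15,0,0,-1.6,0,0,0,15]

```text
time_s: 4.88
eef_pos: [0.4472, 0.0035, 0.1236]
ee_rot: [0.002, 0.204, 0.979, 0.0]
ft_force: [0.0, 0.4, 0.2]
finger_gap: 0.0181
```

```bash
python3 - <<'E'
from h import *
np.set_printoptions(precision=4,suppress=True)
units((.62,-.083,.122),(.62,-.083,.028))
for cam,b in(("top",(200,160,420,320)),("side",(300,150,470,320))):
    im,d=vision.get_image(cam); c=vision.camera_model(cam)
    cv2.imwrite(f"pics/{cam}1.png",cv2.resize(im[b[1]:b[3],b[0]:b[2],::-1],None,fx=3,fy=3))
    for n in N:
        for r in models.regions_of(n,cam)[:1]:
            v,u=np.nonzero(r["mask"]&(d>0))
            if r["p"]<.3 or len(u)==0: continue
            P=np.array([world(c,a,b,d[b,a]) for a,b in zip(u,v)])
            print(cam,n,round(r["p"],2),"lo",np.percentile(P,2,axis=0),"hi",np.percentile(P,98,axis=0))
E
```

```text
t 4.88 tcp [0.4472 0.0035 0.1236] gap 0.0181 q [0.0024 0.204  0.979  0.    ] F [0.  0.4 0.2]
(0.62, -0.083, 0.122) [-3.22 -0.17  0.04]
(0.62, -0.083, 0.028) [-3.21 -0.17  1.61]
top vial_black_mid 0.5 lo [ 0.5218 -0.2602  0.0114] hi [ 0.5416 -0.24    0.0612]
top vial_white_mid 0.63 lo [ 0.4618 -0.1304  0.0407] hi [ 0.4816 -0.1114  0.0665]
top vial_green_mid 0.41 lo [ 0.6246 -0.2248  0.0034] hi [ 0.6516 -0.1996  0.0673]
top stand_blue 0.84 lo [ 0.6039 -0.2378 -0.0006] hi [ 0.6606 -0.1833  0.0483]
top stand_black 0.9 lo [ 0.4472 -0.1457 -0.0001] hi [ 0.4999 -0.0909  0.0428]
top stand_white 0.64 lo [ 0.4108 -0.2781  0.0011] hi [ 0.463  -0.225   0.0191]
top stand_spare 0.8 lo [ 0.5904 -0.1109 -0.0008] hi [ 0.6454 -0.0575  0.017 ]
top bottle_wash_mid 0.62 lo [ 0.7512 -0.1454  0.0112] hi [ 0.8002 -0.0925  0.1525]
side vial_blue_mid 0.59 lo [0.4345 0.0045 0.1025] hi [0.4561 0.0179 0.164 ]
side vial_black_mid 0.7 lo [ 0.6063 -0.2306 -0.0002] hi [ 0.6604 -0.1769  0.0141]
side vial_white_mid 0.49 lo [ 0.4714 -0.1132  0.0085] hi [ 0.4816 -0.1048  0.0561]
side vial_green_mid 0.57 lo [ 0.6261 -0.2823 -0.0013] hi [ 0.6648 -0.1951  0.0625]
side stand_blue 0.86 lo [ 0.6064 -0.2303  0.0011] hi [ 0.6604 -0.177   0.0141]
side stand_black 0.63 lo [ 0.4702 -0.136   0.0022] hi [ 0.5019 -0.0873  0.0145]
side stand_white 0.54 lo [ 0.411  -0.2697  0.0015] hi [ 0.4404 -0.2202  0.0137]
side stand_green 0.84 lo [ 0.4147 -0.0209  0.0006] hi [0.4683 0.0341 0.0146]
side stand_spare 0.81 lo [ 0.5931 -0.1066 -0.0005] hi [ 0.6465 -0.0516  0.0144]
```

View pics/side1.png

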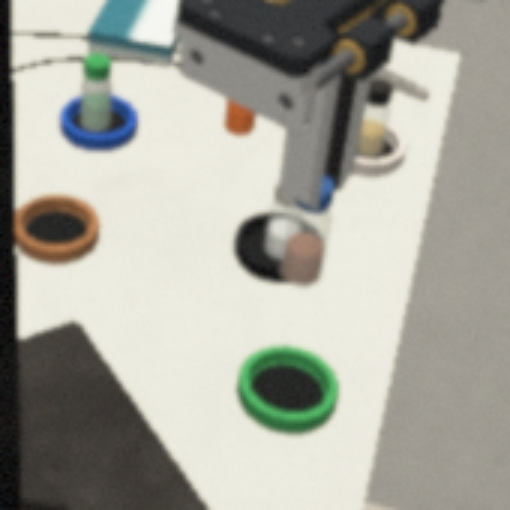

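The side view shows the blue vial lifted and upright. The gap of 18 mm suggests the jaws may hold the cap, so I'll check by projecting the TCP.

```bash
python3 - <<'E'
from h import *
units()
c=vision.camera_model("side"); im,d=vision.get_image("side")
def proj(p):
    q=c["R"]@np.array(p)+c["t"]; return ((c["fx"]*q[0]/q[2]+c["cx"]-300)*3,(c["fy"]*q[1]/q[2]+c["cy"]-150)*3,q[2])
for h in(.1025,.1236,.1426,.155,.167): print(h,np.round(proj((.447,.0035,h)),2))
for vv in range(200,250,3):
    print(vv,[tuple(world(c,u,vv,d[vv,u]).round(3)) for u in(398,402,406)], im[vv,402])
b=(370,180,430,260); cv2.imwrite("pics/s2.png",cv2.resize(im[b[1]:b[3],b[0]:b[2],::-1],None,fx=7,fy=7,interpolation=0))
E
```

```text
t 5.97 tcp [0.4454 0.0038 0.1218] gap 0.0181 q [0.    0.204 0.979 0.   ] F [-0.6  0.3  0.3]
0.1025 [297.46 267.78   0.7 ]
0.1236 [302.2  239.22   0.69]
0.1426 [306.61 212.59   0.67]
0.155 [309.57 194.71   0.67]
0.167 [312.51 177.02   0.66]
200 [(np.float64(0.456), np.float64(0.022), np.float64(0.196)), (np.float64(0.45), np.float64(0.026), np.float64(0.2)), (np.float64(0.445), np.float64(0.024), np.float64(0.2))] [143 141 136]
203 [(np.float64(0.456), np.float64(0.023), np.float64(0.191)), (np.float64(0.449), np.float64(0.025), np.float64(0.194)), (np.float64(0.444), np.float64(0.021), np.float64(0.193))] [141 138 134]
206 [(np.float64(0.455), np.float64(0.024), np.float64(0.186)), (np.float64(0.449), np.float64(0.026), np.float64(0.189)), (np.float64(0.443), np.float64(0.021), np.float64(0.187))] [142 141 136]
209 [(np.float64(0.454), np.float64(0.025), np.float64(0.181)), (np.float64(0.448), np.float64(0.026), np.float64(0.184)), (np.float64(0.443), np.float64(0.019), np.float64(0.18))] [141 139 134]
212 [(np.float64(0.453), np.float64(0.025), np.float64(0.175)), (np.float64(0.447)
[... 1755 characters left out ...]
), np.float64(0.016), np.float64(0.116)), (np.float64(0.436), np.float64(0.011), np.float64(0.114))] [127 107  96]
242 [(np.float64(0.447), np.float64(0.017), np.float64(0.108)), (np.float64(0.441), np.float64(0.014), np.float64(0.108)), (np.float64(0.435), np.float64(0.008), np.float64(0.105))] [122 102  91]
245 [(np.float64(0.446), np.float64(0.015), np.float64(0.1)), (np.float64(0.44), np.float64(0.015), np.float64(0.102)), (np.float64(0.442), np.float64(-0.1), np.float64(-0.002))] [213 210 195]
248 [(np.float64(0.455), np.float64(-0.083), np.float64(0.0)), (np.float64(0.448), np.float64(-0.089), np.float64(-0.002)), (np.float64(0.44), np.float64(-0.09), np.float64(-0.001))] [237 236 226]
```

View pics/s2.png

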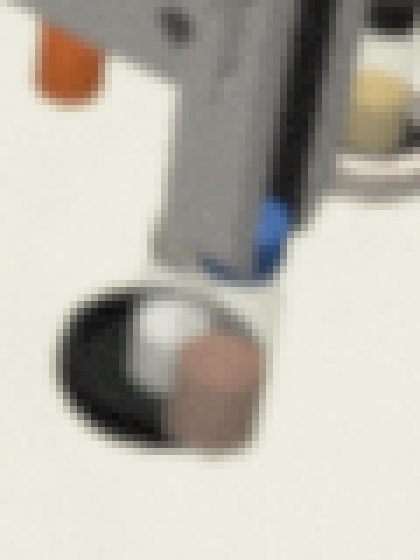

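The vial hangs upright, but the jaws appear to hold it by the cap: the visible fingertip is well above the reported TCP. I'll measure where the finger ends really are before going on.

```bash
python3 - <<'E'
from h import *
np.set_printoptions(precision=4,suppress=True)
units()
s=sensors.sense(); q=s["ee_rot"]; R=Rotation.from_quat([q[1],q[2],q[3],q[0]]).as_matrix()
for cam in("side","wrist","top"):
    im,d=vision.get_image(cam); c=vision.camera_model(cam)
    v,u=np.nonzero(d>0); z=d[v,u]
    P=(np.stack([(u-c["cx"])/c["fx"]*z,(v-c["cy"])/c["fy"]*z,z],1)-c["t"])@c["R"]
    T=(P-s["eef_pos"])@R   # tool frame
    for lo in np.arange(-.10,.03,.01):
        k=(T[:,2]>=lo)&(T[:,2]<lo+.01)&(abs(T[:,0])<.03)&(abs(T[:,1])<.06)
        if k.sum()>3: print(cam,round(lo,2),k.sum(),"x",np.percentile(T[k,0],[5,95]),"y",np.percentile(T[k,1],[5,50,95]),"rgb",np.median(im[v[k],u[k]],0))
cv2.imwrite("pics/w2.png",vision.get_image("wrist")[0][:,:,::-1])
E
```

```text
t 6.03 tcp [0.4454 0.0039 0.1218] gap 0.0183 q [ 0.      0.2039  0.979  -0.    ] F [ 0.5 -0.4 -0.9]
side -0.1 92 x [0.0001 0.0094] y [-0.0177 -0.0078  0.0228] rgb [112.5 111.5 107. ]
side -0.09 121 x [-0.0048  0.0094] y [-0.0158  0.0137  0.0231] rgb [123. 122. 118.]
side -0.08 139 x [-0.0075  0.0092] y [-0.0156  0.0177  0.023 ] rgb [131. 128. 121.]
side -0.07 124 x [-0.0075  0.0092] y [-0.0157  0.0197  0.0226] rgb [131.  128.5 121. ]
side -0.06 118 x [-0.0074  0.0091] y [-0.0161  0.0195  0.0227] rgb [130.  128.5 126. ]
side -0.05 111 x [-0.0052  0.0094] y [-0.0145 -0.002   0.0222] rgb [ 94. 112. 123.]
side -0.04 40 x [-0.0032  0.01  ] y [-0.0109  0.0065  0.0127] rgb [103.  110.5 118.5]
side -0.03 89 x [-0.0068  0.0109] y [-0.002   0.0084  0.0124] rgb [186. 186. 175.]
side -0.02 71 x [-0.0051  0.0116] y [0.0007 0.0103 0.0135] rgb [166. 139. 124.]
side -0.01 71 x [-0.0067  0.0118] y [0.0015 0.0107 0.0133] rgb [158. 128. 111.]
side -0.0 66 x [-0.0068  0.0117] y [0.0012 0.0104 0.0136] rgb [131. 112. 100.]
side 0.01 68 x [-0.0055  0.0116] y [0.0027 0.011  0.0137] rgb [129.5 111.  101. ]
w
[... 301 characters left out ...]
-0.0081  0.0206] rgb [113. 112. 111.]
wrist -0.06 281 x [-0.0032  0.01  ] y [-0.0187  0.0099  0.0201] rgb [113. 112. 111.]
wrist -0.05 801 x [-0.0062  0.0099] y [-0.0131  0.0006  0.0148] rgb [ 69. 121. 214.]
wrist -0.04 129 x [0.0054 0.0103] y [-0.0095  0.0006  0.0111] rgb [55. 70. 97.]
wrist -0.03 222 x [0.0046 0.0121] y [-0.0082  0.0013  0.0107] rgb [165.  124.5 109. ]
wrist -0.02 100 x [0.0055 0.0125] y [-0.0085  0.0021  0.0111] rgb [159.5 122.  106.5]
wrist -0.01 90 x [0.0059 0.0124] y [-0.0079  0.0013  0.0115] rgb [125. 105.  97.]
wrist -0.0 72 x [0.0065 0.0125] y [-0.0081  0.0018  0.0109] rgb [113.  98.  91.]
wrist 0.01 59 x [0.0063 0.0124] y [-0.0073  0.0022  0.0117] rgb [99. 99. 98.]
```

View pics/w2.png

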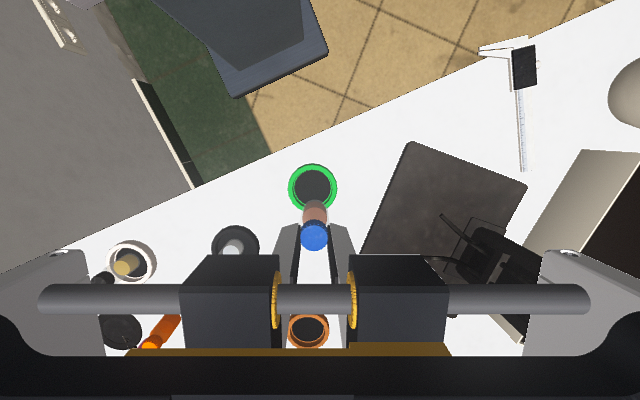

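The finger ends really sit about 42 mm behind the reported TCP, so the vial is held only by the top of its cap. I'll set it back straight down in the green stand, open, and measure again.

Request:
step_arm:
  commands: [0,0,0.4,0,0,0,15,0,0,0.8,0,0,0,15,0,0,1.2,0,0,0,15,0,0,1.5,0,0,0,15,0,0,1.59,0,0,0,15]

```text
time_s: 6.85
eef_pos: [0.4451, 0.0041, 0.0261]
ee_rot: [-0.001, 0.204, 0.979, 0.0]
ft_force: [-1.7, 1.6, 15.3]
finger_gap: 0.018
```

Request:
step_arm:
  commands: [0,0,0,0,0,0,15,0,0,0,0,0,0,22,0,0,0,0,0,0,30,0,0,0,0,0,0,40,0,0,0,0,0,0,50]

```text
time_s: 7.48
eef_pos: [0.4454, 0.0039, 0.0264]
ee_rot: [0.0, 0.204, 0.979, -0.0]
ft_force: [0.3, 0.8, 0.5]
finger_gap: 0.0468
```

```bash
cat >> h.py <<'E'
def finger(cams=("wrist","side")):
    s=sensors.sense(); q=s["ee_rot"]; R=Rotation.from_quat([q[1],q[2],q[3],q[0]]).as_matrix()
    for cam in cams:
        im,d=vision.get_image(cam); c=vision.camera_model(cam)
        v,u=np.nonzero(d>0); z=d[v,u]
        P=(np.stack([(u-c["cx"])/c["fx"]*z,(v-c["cy"])/c["fy"]*z,z],1)-c["t"])@c["R"]
        T=(P-s["eef_pos"])@R
        for lo in np.arange(-.08,.025,.01):
            for sg in(-1,1):
                y=T[:,1]*sg; k=(T[:,2]>=lo)&(T[:,2]<lo+.01)&(abs(T[:,0])<.02)&(y>s["finger_gap"]/2-.004)&(y<s["finger_gap"]/2+.02)
                if k.sum()>3: print(cam,round(lo,2),sg,k.sum(),"y",np.percentile(T[k,1],[5,95]).round(3),"rgb",np.median(im[v[k],u[k]],0))
E
python3 - <<'E'
from h import *
units(); finger()
im,d=vision.get_image("side"); b=(340,180,440,320); cv2.imwrite("pics/s3.png",cv2.resize(im[b[1]:b[3],b[0]:b[2],::-1],None,fx=4,fy=4))
E
```

```text
t 7.47 tcp [0.4454 0.0039 0.0264] gap 0.0468 q [ 1.000e-04  2.039e-01  9.790e-01 -0.000e+00] F [0.3 0.8 0.5]
wrist -0.08 -1 241 y [-0.033 -0.022] rgb [116. 115. 113.]
wrist -0.08 1 239 y [0.024 0.035] rgb [114. 113. 111.]
wrist -0.07 -1 199 y [-0.033 -0.022] rgb [116. 115. 114.]
wrist -0.07 1 199 y [0.024 0.035] rgb [114. 114. 112.]
wrist -0.06 -1 172 y [-0.033 -0.022] rgb [117. 116. 115.]
wrist -0.06 1 171 y [0.024 0.035] rgb [116. 115. 113.]
wrist -0.05 -1 126 y [-0.032 -0.022] rgb [115.  114.5 113.5]
wrist -0.05 1 134 y [0.024 0.034] rgb [114. 114. 112.]
wrist -0.04 -1 21 y [-0.026 -0.022] rgb [59. 60. 60.]
wrist -0.04 1 14 y [0.024 0.028] rgb [103. 104. 103.]
wrist 0.01 -1 326 y [-0.029 -0.02 ] rgb [ 62. 215. 102.]
wrist 0.01 1 287 y [0.02  0.027] rgb [ 61. 214. 101.]
wrist 0.02 -1 633 y [-0.042 -0.021] rgb [241. 241. 241.]
wrist 0.02 1 678 y [0.021 0.042] rgb [241. 241. 241.]
side -0.08 -1 42 y [-0.034 -0.023] rgb [61.  62.5 58.5]
side -0.08 1 63 y [0.029 0.038] rgb [145. 143. 138.]
side -0.07 -1 53 y [-0.032 -0.022] rgb [40. 38. 39.]
side -0.07 1 61 y [0.029 0.039] rgb [145. 143. 138.]
side -0.06 -1 52 y [-0.032 -0.022] rgb [35.5 36.  34. ]
side -0.06 1 55 y [0.03  0.038] rgb [145. 143. 138.]
side -0.05 -1 49 y [-0.031 -0.023] rgb [63. 62. 58.]
side -0.05 1 27 y [0.029 0.038] rgb [157. 159. 147.]
side -0.04 -1 18 y [-0.027 -0.023] rgb [159.5 159.5 147. ]
side 0.01 -1 49 y [-0.029 -0.02 ] rgb [ 72. 149.  84.]
side 0.01 1 101 y [0.02  0.029] rgb [ 74. 151.  89.]
side 0.02 -1 45 y [-0.043 -0.02 ] rgb [154. 206. 153.]
side 0.02 1 222 y [0.024 0.042] rgb [238. 237. 225.]
```

View pics/s3.png

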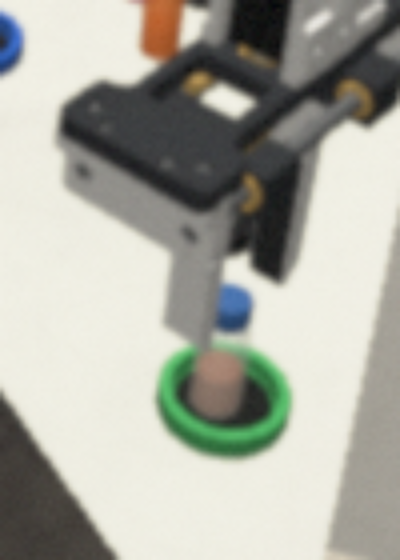

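Confirmed: with the fingers open, the tips are about 38 mm above the reported TCP, and the vial stands upright in the green stand at (220,380) in the crop. I'll go 36 mm lower and regrasp on the glass.

Request:
step_arm:
  commands: [0,0,0.2,0,0,0,50,0,0,0.4,0,0,0,50,0,0,0.6,0,0,0,50,0,0,0.6,0,0,0,50]

```text
time_s: 8.12
eef_pos: [0.4437, 0.0041, -0.0113]
ee_rot: [-0.002, 0.204, 0.979, -0.0]
ft_force: [0.6, 0.0, 0.8]
finger_gap: 0.05
```

Request:
step_arm:
  commands: [0,0,0,0,0,0,40,0,0,0,0,0,0,32,0,0,0,0,0,0,24,0,0,0,0,0,0,15,0,0,0,0,0,0,15]

```text
time_s: 8.75
eef_pos: [0.4458, 0.0038, -0.0093]
ee_rot: [0.0, 0.204, 0.979, 0.0]
ft_force: [-0.7, -0.8, 0.9]
finger_gap: 0.0229
```

Request:
step_arm:
  commands: [0,0,-0.3,0,0,0,15,0,0,-0.7,0,0,0,15,0,0,-1.2,0,0,0,15,0,0,-1.6,0,0,0,15,0,0,-1.6,0,0,0,15]

```text
time_s: 9.38
eef_pos: [0.4473, 0.0035, 0.0881]
ee_rot: [0.002, 0.204, 0.979, 0.0]
ft_force: [0.1, -0.4, -0.8]
finger_gap: 0.0231
```

```bash
python3 - <<'E'
from h import *
units((.62,-.082,.088),(.62,-.082,-.008))
im,d=vision.get_image("side"); c=vision.camera_model("side")
for r in models.regions_of("vial_blue_mid","side")[:2]:
    v,u=np.nonzero(r["mask"]&(d>0)); P=np.array([world(c,a,b,d[b,a]) for a,b in zip(u,v)])
    print(r["p"],np.percentile(P,[2,50,98],axis=0).round(3))
E
```

```text
t 9.38 tcp [0.4473 0.0035 0.0881] gap 0.0231 q [0.0024 0.2039 0.979  0.    ] F [ 0.1 -0.4 -0.8]
(0.62, -0.082, 0.088) [-3.21 -0.16  0.02]
(0.62, -0.082, -0.008) [-3.2  -0.16  1.62]
0.77 [[0.437 0.004 0.104]
 [0.442 0.013 0.126]
 [0.456 0.017 0.167]]
```

Gap is 22.9 mm, so the grip is on the glass. Next: carry to the spare stand, set down and release.

Request:
step_arm:
  commands: [-0.6,-0.03,0,0,0,0,15,-1.5,-0.07,0,0,0,0,15,-2.4,-0.11,0,0,0,0,15,-3.0,-0.15,0,0,0,0,15,-3.24,-0.15,0,0,0,0,15]

```text
time_s: 10.1
eef_pos: [0.6199, -0.0827, 0.0839]
ee_rot: [-0.002, 0.204, 0.979, 0.0]
ft_force: [-0.7, -1.0, 0.2]
finger_gap: 0.023
```

Request:
step_arm:
  commands: [0,0,0.1,0,0,0,15,0,0,0.6,0,0,0,15,0,0,1.1,0,0,0,15,0,0,1.45,0,0,0,15,0,0,1.58,0,0,0,15]

```text
time_s: 10.72
eef_pos: [0.6176, -0.081, -0.0098]
ee_rot: [-0.002, 0.204, 0.979, 0.0]
ft_force: [-4.6, 0.6, 13.8]
finger_gap: 0.0234
```

Request:
step_arm:
  commands: [0,0,0,0,0,0,15,0,0,0,0,0,0,22,0,0,0,0,0,0,30,0,0,0,0,0,0,40,0,0,0,0,0,0,50]

```text
time_s: 11.35
eef_pos: [0.6202, -0.0821, -0.0083]
ee_rot: [0.0, 0.204, 0.979, -0.0]
ft_force: [-0.1, -0.0, 0.1]
finger_gap: 0.047
```

Request:
step_arm:
  commands: [0,0,-0.3,0,0,0,50,0,0,-0.8,0,0,0,50,0,0,-1.3,0,0,0,50,0,0,-1.58,0,0,0,50]

```text
time_s: 11.85
eef_pos: [0.6217, -0.0825, 0.0897]
ee_rot: [0.002, 0.204, 0.979, -0.0]
ft_force: [-0.1, 0.2, -0.0]
finger_gap: 0.0501
```

Request:
step_arm:
  commands: [-0.4,-0.7,0,0,0,0,50,-0.8,-1.4,0,0,0,0,50,-1.05,-1.83,0,0,0,0,50,-1.05,-1.83,0,0,0,0,50]

```text
time_s: 12.35
eef_pos: [0.6338, -0.2101, 0.0865]
ee_rot: [0.0, 0.206, 0.979, -0.0]
ft_force: [0.7, 0.2, 0.4]
finger_gap: 0.0501
```

```bash
cat >> h.py <<'E'
def vial(n,cams=("side","wrist","top")):
    for cam in cams:
        im,d=vision.get_image(cam); c=vision.camera_model(cam)
        for r in models.regions_of(n,cam)[:2]:
            v,u=np.nonzero(r["mask"]&(d>0))
            if len(u)<10: continue
            P=np.array([world(c,a,b,d[b,a]) for a,b in zip(u,v)])
            print(cam,n,round(r["p"],2),*np.percentile(P,[3,97],axis=0).round(3))
E
python3 - <<'E'
from h import *
units((.634,-.208,.086)); vial("vial_blue_mid",("side",)); vial("vial_green_mid",("wrist","side"))
im,d=vision.get_image("side"); b=(300,160,430,300); cv2.imwrite("pics/s4.png",cv2.resize(im[b[1]:b[3],b[0]:b[2],::-1],None,fx=4,fy=4))
E
```

```text
t 12.35 tcp [ 0.6338 -0.2101  0.0865] gap 0.0501 q [ 1.000e-04  2.056e-01  9.786e-01 -1.000e-04] F [0.7 0.2 0.4]
(0.634, -0.208, 0.086) [0.01 0.03 0.01]
side vial_blue_mid 0.78 [ 0.609 -0.082  0.008] [ 0.63  -0.068  0.069]
wrist vial_green_mid 0.6 [ 0.625 -0.216  0.013] [ 0.645 -0.197  0.064]
side vial_green_mid 0.54 [ 0.626 -0.212  0.008] [ 0.645 -0.195  0.063]
```

View pics/s4.png

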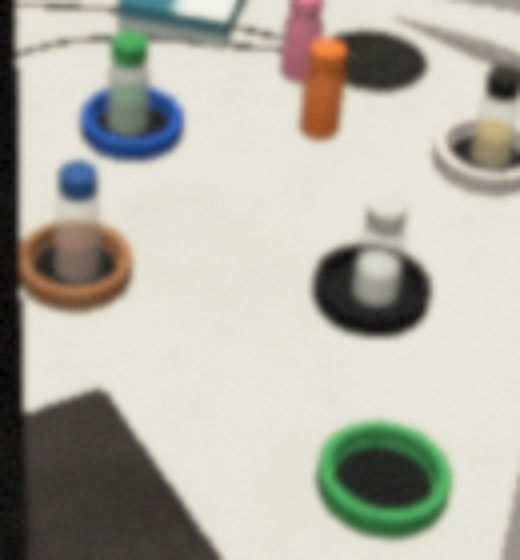

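The blue vial stands centred in the spare stand (crop 78,230), and green, white and black stand undisturbed. Next, green goes to the green stand.

Request:
step_arm:
  commands: [0,0.03,0.5,0,0,0,50,0,0.03,1.0,0,0,0,50,0,0.03,1.4,0,0,0,50,0,0.03,1.64,0,0,0,50,0,0.03,1.64,0,0,0,50]

```text
time_s: 13.32
eef_pos: [0.6337, -0.2053, -0.0133]
ee_rot: [-0.001, 0.204, 0.979, 0.0]
ft_force: [-0.6, 0.7, -0.4]
finger_gap: 0.05
```

Request:
step_arm:
  commands: [0,0,0,0,0,0,40,0,0,0,0,0,0,32,0,0,0,0,0,0,24,0,0,0,0,0,0,15,0,0,0,0,0,0,15]

```text
time_s: 13.95
eef_pos: [0.6352, -0.2066, -0.0112]
ee_rot: [0.001, 0.204, 0.979, -0.0]
ft_force: [-1.0, 0.0, 2.8]
finger_gap: 0.0225
```

Request:
step_arm:
  commands: [0,0,-0.3,0,0,0,15,0,0,-0.7,0,0,0,15,0,0,-1.2,0,0,0,15,0,0,-1.6,0,0,0,15,0,0,-1.64,0,0,0,15]

```text
time_s: 14.58
eef_pos: [0.6368, -0.2071, 0.0899]
ee_rot: [0.003, 0.204, 0.979, -0.001]
ft_force: [0.3, -0.4, 0.1]
finger_gap: 0.0231
```

```bash
python3 - <<'E'
from h import *
units((.441,.004,.086)); vial("vial_green_mid",("side",))
E
```

```text
t 14.57 tcp [ 0.6368 -0.2071  0.0899] gap 0.0231 q [ 2.900e-03  2.039e-01  9.790e-01 -7.000e-04] F [ 0.3 -0.4  0.1]
(0.441, 0.004, 0.086) [4.4  1.92 0.04]
side vial_green_mid 0.66 [ 0.628 -0.211  0.107] [ 0.65  -0.19   0.163]
```

Request:
step_arm:
  commands: [0.5,0.22,0,0,0,0,15,1.4,0.62,0,0,0,0,15,2.3,1.02,0,0,0,0,15,3.2,1.42,0,0,0,0,15,4.0,1.77,0,0,0,0,15]

```text
time_s: 15.3
eef_pos: [0.4539, -0.0113, 0.0846]
ee_rot: [-0.002, 0.204, 0.979, 0.0]
ft_force: [0.2, 0.2, -0.1]
finger_gap: 0.0231
```

Request:
step_arm:
  commands: [0.36,0.16,0,0,0,0,15,0.36,0.16,0.5,0,0,0,15,0.36,0.16,1.0,0,0,0,15,0.36,0.16,1.45,0,0,0,15,0.36,0.16,1.61,0,0,0,15]

```text
time_s: 15.92
eef_pos: [0.4396, 0.0043, -0.012]
ee_rot: [-0.002, 0.204, 0.979, -0.0]
ft_force: [-3.1, -0.8, 16.1]
finger_gap: 0.0229
```

Request:
step_arm:
  commands: [0,0,0,0,0,0,15,0,0,0,0,0,0,22,0,0,0,0,0,0,30,0,0,0,0,0,0,40,0,0,0,0,0,0,50]

```text
time_s: 16.55
eef_pos: [0.4414, 0.0044, -0.0099]
ee_rot: [0.0, 0.204, 0.979, 0.0]
ft_force: [0.2, 1.1, -0.2]
finger_gap: 0.0464
```

Request:
step_arm:
  commands: [0,0,-0.3,0,0,0,50,0,0,-0.8,0,0,0,50,0,0,-1.3,0,0,0,50,0,0,-1.61,0,0,0,50,0,0,-1.61,0,0,0,50]

```text
time_s: 17.18
eef_pos: [0.4427, 0.0041, 0.088]
ee_rot: [0.002, 0.204, 0.979, 0.0]
ft_force: [-0.7, -0.2, 0.1]
finger_gap: 0.05
```

```bash
python3 - <<'E'
from h import *
units((.62,-.0805,.086),(.62,-.0805,-.010)); vial("vial_green_mid",("side","top"));vial("vial_blue_mid",("side","top"))
E
```

```text
t 17.18 tcp [0.4427 0.0041 0.088 ] gap 0.05 q [0.0021 0.2039 0.979  0.    ] F [-0.7 -0.2  0.1]
(0.62, -0.0805, 0.086) [-3.27 -0.11  0.05]
(0.62, -0.0805, -0.01) [-3.27 -0.12  1.65]
side vial_green_mid 0.93 [ 0.435 -0.001  0.009] [0.454 0.016 0.063]
side vial_blue_mid 0.83 [ 0.609 -0.123 -0.   ] [ 0.632 -0.068  0.069]
```

Green is upright in the green stand. Next, blue goes from the spare to the blue stand.

Request:
step_arm:
  commands: [-0.6,-0.03,0,0,0,0,50,-1.5,-0.06,0,0,0,0,50,-2.4,-0.1,0,0,0,0,50,-3.0,-0.12,0,0,0,0,50,-3.31,-0.13,0,0,0,0,50]

```text
time_s: 18.2
eef_pos: [0.6215, -0.0831, 0.0855]
ee_rot: [-0.0, 0.204, 0.979, -0.0]
ft_force: [0.2, 0.6, -0.2]
finger_gap: 0.05
```

Request:
step_arm:
  commands: [0,0,0.3,0,0,0,50,0,0,0.8,0,0,0,50,0,0,1.3,0,0,0,50,0,0,1.6,0,0,0,50,0,0,1.6,0,0,0,50]

```text
time_s: 18.82
eef_pos: [0.6173, -0.081, -0.0122]
ee_rot: [-0.003, 0.204, 0.979, 0.0]
ft_force: [1.0, -0.5, 0.3]
finger_gap: 0.0503
```

Request:
step_arm:
  commands: [0,0,0,0,0,0,40,0,0,0,0,0,0,32,0,0,0,0,0,0,24,0,0,0,0,0,0,15,0,0,0,0,0,0,15]

```text
time_s: 19.45
eef_pos: [0.6208, -0.0822, -0.0087]
ee_rot: [0.001, 0.204, 0.979, -0.0]
ft_force: [-0.5, 0.5, 2.8]
finger_gap: 0.0234
```

Request:
step_arm:
  commands: [0,0,-0.3,0,0,0,15,0,0,-0.7,0,0,0,15,0,0,-1.2,0,0,0,15,0,0,-1.6,0,0,0,15,0,0,-1.6,0,0,0,15]

```text
time_s: 20.08
eef_pos: [0.6224, -0.0827, 0.0897]
ee_rot: [0.003, 0.204, 0.979, -0.0]
ft_force: [0.2, 0.2, -0.9]
finger_gap: 0.0233
```

```bash
python3 - <<'E'
from h import *
units((.633,-.207,.086)); vial("vial_blue_mid",("side",))
E
```

```text
t 20.07 tcp [ 0.6224 -0.0827  0.0897] gap 0.0233 q [ 3.100e-03  2.039e-01  9.790e-01 -2.000e-04] F [ 0.2  0.2 -0.9]
(0.633, -0.207, 0.086) [-0.99 -1.83  0.07]
```

Request:
step_arm:
  commands: [-0.25,-0.45,0,0,0,0,15,-0.65,-1.1,0,0,0,0,15,-0.95,-1.7,0,0,0,0,15,-1.03,-1.83,0,0,0,0,15,-1.03,-1.83,0.1,0,0,0,15]

```text
time_s: 20.8
eef_pos: [0.6324, -0.2072, 0.0792]
ee_rot: [-0.001, 0.204, 0.979, 0.0]
ft_force: [-0.2, 0.3, -0.3]
finger_gap: 0.0233
```

Request:
step_arm:
  commands: [0,0,0.4,0,0,0,15,0,0,0.9,0,0,0,15,0,0,1.3,0,0,0,15,0,0,1.48,0,0,0,15,0,0,1.48,0,0,0,15]

```text
time_s: 21.42
eef_pos: [0.6326, -0.2057, -0.0091]
ee_rot: [-0.001, 0.203, 0.979, 0.0]
ft_force: [-0.3, 0.1, -0.4]
finger_gap: 0.0231
```

Request:
step_arm:
  commands: [0,0,0,0,0,0,22,0,0,0,0,0,0,30,0,0,0,0,0,0,40,0,0,0,0,0,0,50,0,0,0,0,0,0,50]

```text
time_s: 22.05
eef_pos: [0.6329, -0.2075, -0.0084]
ee_rot: [0.0, 0.204, 0.979, -0.0]
ft_force: [-0.1, 0.2, -1.0]
finger_gap: 0.0497
```

Request:
step_arm:
  commands: [0,0,-0.3,0,0,0,50,0,0,-0.8,0,0,0,50,0,0,-1.3,0,0,0,50,0,0,-1.58,0,0,0,50,0,0,-1.58,0,0,0,50]

```text
time_s: 22.68
eef_pos: [0.6344, -0.2081, 0.0889]
ee_rot: [0.002, 0.204, 0.979, -0.001]
ft_force: [-0.5, 0.4, 0.0]
finger_gap: 0.0499
```

Request:
step_arm:
  commands: [0.6,-0.43,0,0,0,0,50,1.3,-0.94,0,0,0,0,50,2.0,-1.45,0,0,0,0,50,2.72,-1.97,0,0,0,0,50,2.72,-1.97,0,0,0,0,50]

```text
time_s: 23.3
eef_pos: [0.4316, -0.2494, 0.0842]
ee_rot: [-0.003, 0.206, 0.979, 0.001]
ft_force: [-0.5, 0.6, 0.3]
finger_gap: 0.0498
```

```bash
python3 - <<'E'
from h import *
units((.436,-.25,.086)); vial("vial_black_mid",("wrist","side"));vial("vial_blue_mid",("side",)); vial("stand_white",("wrist",)); vial("stand_black",("wrist",))
im=vision.get_image("wrist")[0]; cv2.imwrite("pics/w5.png",im[:,:,::-1])
E
```

```text
t 23.3 tcp [ 0.4316 -0.2494  0.0842] gap 0.0498 q [-0.0026  0.2057  0.9786  0.0012] F [-0.5  0.6  0.3]
(0.436, -0.25, 0.086) [-0.07  0.02 -0.03]
wrist vial_black_mid 0.88 [ 0.55 -0.31  0.01] [ 0.587 -0.289  0.06 ]
wrist vial_black_mid 0.65 [ 0.428 -0.26   0.012] [ 0.447 -0.241  0.064]
side vial_black_mid 0.74 [ 0.524 -0.249  0.003] [ 0.544 -0.236  0.057]
side vial_black_mid 0.74 [ 0.551 -0.299  0.004] [ 0.569 -0.287  0.057]
side vial_blue_mid 0.67 [ 0.621 -0.207  0.011] [ 0.639 -0.192  0.069]
wrist stand_white 0.84 [ 0.411 -0.277  0.004] [ 0.464 -0.224  0.015]
wrist stand_black 0.74 [ 0.446 -0.146  0.004] [ 0.5   -0.092  0.015]
```

View pics/w5.png

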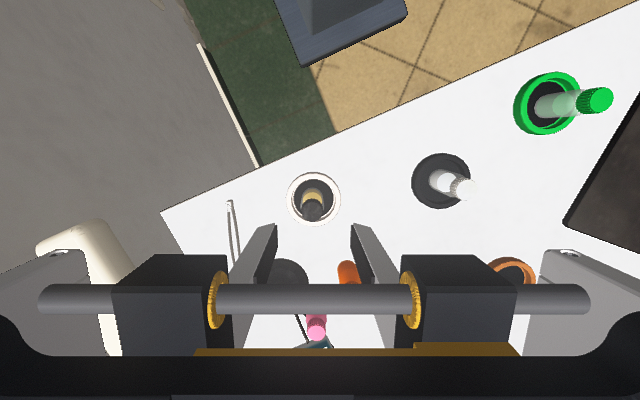

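The wrist view shows the black-capped vial in the white stand at (312,200), squarely ahead of the open fingers. The orange and pink look-alikes are clear at (347,272) and (316,330). Blue stands in the blue stand. Next, black goes to the spare.

Request:
step_arm:
  commands: [-0.02,0,0.3,0,0,0,50,-0.02,0,0.8,0,0,0,50,-0.02,0,1.3,0,0,0,50,-0.02,0,1.64,0,0,0,50,-0.02,0,1.64,0,0,0,50]

```text
time_s: 24.48
eef_pos: [0.4357, -0.2497, -0.0137]
ee_rot: [-0.002, 0.204, 0.979, 0.001]
ft_force: [0.3, -0.5, -0.0]
finger_gap: 0.0499
```

Request:
step_arm:
  commands: [0,0,0,0,0,0,40,0,0,0,0,0,0,32,0,0,0,0,0,0,24,0,0,0,0,0,0,15,0,0,0,0,0,0,15]

```text
time_s: 25.1
eef_pos: [0.4377, -0.2516, -0.0113]
ee_rot: [0.001, 0.204, 0.979, -0.0]
ft_force: [-0.2, 0.2, 3.6]
finger_gap: 0.0234
```

Request:
step_arm:
  commands: [0,0,-0.3,0,0,0,15,0,0,-0.7,0,0,0,15,0,0,-1.2,0,0,0,15,0,0,-1.6,0,0,0,15,0,0,-1.64,0,0,0,15]

```text
time_s: 25.72
eef_pos: [0.4383, -0.252, 0.088]
ee_rot: [0.002, 0.204, 0.979, -0.001]
ft_force: [0.6, 0.3, -0.3]
finger_gap: 0.0227
```

```bash
python3 - <<'E'
from h import *
units((.62,-.081,.086)); vial("vial_black_mid",("side",))
E
```

```text
t 25.73 tcp [ 0.4383 -0.252   0.088 ] gap 0.0227 q [ 1.70e-03  2.04e-01  9.79e-01 -9.00e-04] F [ 0.6  0.3 -0.3]
(0.62, -0.081, 0.086) [-1.64  3.82  0.04]
side vial_black_mid 0.72 [ 0.524 -0.29  -0.002] [ 0.554 -0.236  0.057]
side vial_black_mid 0.7 [ 0.55  -0.302  0.005] [ 0.569 -0.287  0.057]
```

Request:
step_arm:
  commands: [-0.2,0.45,0,0,0,0,15,-0.55,1.3,0,0,0,0,15,-0.95,2.2,0,0,0,0,15,-1.35,3.1,0,0,0,0,15,-1.66,3.81,0,0,0,0,15]

```text
time_s: 26.45
eef_pos: [0.6198, -0.0791, 0.0839]
ee_rot: [-0.002, 0.203, 0.979, 0.0]
ft_force: [0.1, 0.0, -0.4]
finger_gap: 0.0232
```

Request:
step_arm:
  commands: [0,0,0.3,0,0,0,15,0,0,0.8,0,0,0,15,0,0,1.3,0,0,0,15,0,0,1.61,0,0,0,15,0,0,1.61,0,0,0,15]

```text
time_s: 27.08
eef_pos: [0.6174, -0.0815, -0.0127]
ee_rot: [-0.002, 0.204, 0.979, 0.0]
ft_force: [-0.1, -0.4, -0.6]
finger_gap: 0.023
```

Request:
step_arm:
  commands: [0,0,0,0,0,0,22,0,0,0,0,0,0,30,0,0,0,0,0,0,40,0,0,0,0,0,0,50,0,0,0,0,0,0,50]

```text
time_s: 27.7
eef_pos: [0.6199, -0.0812, -0.0101]
ee_rot: [0.0, 0.204, 0.979, 0.0]
ft_force: [0.0, -0.6, -0.9]
finger_gap: 0.0498
```

Request:
step_arm:
  commands: [0,0,-0.3,0,0,0,50,0,0,-0.8,0,0,0,50,0,0,-1.3,0,0,0,50,0,0,-1.61,0,0,0,50,0,0,-1.61,0,0,0,50]

```text
time_s: 28.32
eef_pos: [0.6215, -0.0817, 0.089]
ee_rot: [0.002, 0.204, 0.979, -0.0]
ft_force: [-0.2, 0.0, 0.4]
finger_gap: 0.0501
```

Request:
step_arm:
  commands: [0.5,-0.4,0,0,0,0,50,1.1,-0.87,0,0,0,0,50,1.7,-1.34,0,0,0,0,50,2.0,-1.58,0,0,0,0,50,2.0,-1.58,0,0,0,0,50]

```text
time_s: 28.95
eef_pos: [0.4696, -0.1199, 0.085]
ee_rot: [-0.001, 0.205, 0.979, 0.0]
ft_force: [-0.2, 0.6, 1.3]
finger_gap: 0.0499
```

```bash
python3 - <<'E'
from h import *
units((.472,-.119,.086)); vial("vial_white_mid",("wrist",)); vial("vial_black_mid",("side",))
im=vision.get_image("side")[0]; b=(300,150,460,310); cv2.imwrite("pics/s6.png",cv2.resize(im[b[1]:b[3],b[0]:b[2],::-1],None,fx=3,fy=3))
E
```

```text
t 28.95 tcp [ 0.4696 -0.1199  0.085 ] gap 0.0499 q [-1.500e-03  2.048e-01  9.788e-01  4.000e-04] F [-0.2  0.6  1.3]
(0.472, -0.119, 0.086) [-0.03  0.03 -0.02]
wrist vial_white_mid 0.91 [ 0.463 -0.126  0.018] [ 0.481 -0.107  0.064]
side vial_black_mid 0.72 [ 0.608 -0.087  0.005] [ 0.627 -0.067  0.062]
side vial_black_mid 0.48 [ 0.525 -0.25   0.004] [ 0.542 -0.236  0.057]
```

View pics/s6.png

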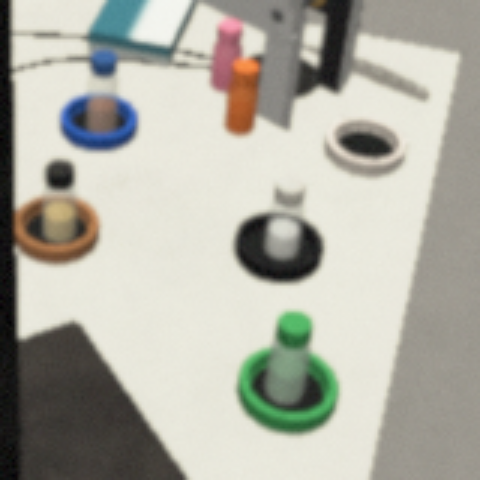

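The side view shows blue in the blue stand, green in the green stand and black parked on the spare, all upright. The white stand at crop (366,147) is empty. Next, white goes to the white stand.

Request:
step_arm:
  commands: [0,0.04,0.3,0,0,0,50,0,0.04,0.8,0,0,0,50,0,0.04,1.3,0,0,0,50,0,0.04,1.64,0,0,0,50,0,0.04,1.64,0,0,0,50]

```text
time_s: 29.82
eef_pos: [0.4716, -0.117, -0.0138]
ee_rot: [-0.002, 0.204, 0.979, 0.001]
ft_force: [-0.8, -0.1, 0.1]
finger_gap: 0.0499
```

Request:
step_arm:
  commands: [0,0,0,0,0,0,40,0,0,0,0,0,0,32,0,0,0,0,0,0,24,0,0,0,0,0,0,15,0,0,0,0,0,0,15]

```text
time_s: 30.45
eef_pos: [0.4735, -0.1184, -0.0113]
ee_rot: [0.001, 0.204, 0.979, -0.0]
ft_force: [0.8, 0.9, 4.1]
finger_gap: 0.0232
```

Request:
step_arm:
  commands: [0,0,-0.3,0,0,0,15,0,0,-0.7,0,0,0,15,0,0,-1.2,0,0,0,15,0,0,-1.6,0,0,0,15,0,0,-1.64,0,0,0,15]

```text
time_s: 31.08
eef_pos: [0.4743, -0.1187, 0.088]
ee_rot: [0.002, 0.204, 0.979, -0.0]
ft_force: [0.1, 0.4, 0.0]
finger_gap: 0.0234
```

```bash
python3 - <<'E'
from h import *
units((.4375,-.2505,.086)); vial("vial_white_mid",("side",))
E
```

```text
t 31.07 tcp [ 0.4743 -0.1187  0.088 ] gap 0.0234 q [ 2.00e-03  2.04e-01  9.79e-01 -4.00e-04] F [0.1 0.4 0. ]
(0.4375, -0.2505, 0.086) [-0.32 -2.26  0.03]
side vial_white_mid 0.69 [ 0.463 -0.119  0.105] [ 0.483 -0.105  0.161]
```

Request:
step_arm:
  commands: [-0.07,-0.45,0,0,0,0,15,-0.18,-1.2,0,0,0,0,15,-0.28,-1.9,0,0,0,0,15,-0.34,-2.26,0,0,0,0,15,-0.34,-2.26,0,0,0,0,15]

```text
time_s: 31.8
eef_pos: [0.436, -0.2508, 0.0847]
ee_rot: [-0.001, 0.205, 0.979, 0.001]
ft_force: [1.4, 0.0, -1.1]
finger_gap: 0.0233
```

Request:
step_arm:
  commands: [0,0,0.4,0,0,0,15,0,0,0.9,0,0,0,15,0,0,1.35,0,0,0,15,0,0,1.61,0,0,0,15,0,0,1.61,0,0,0,15]

```text
time_s: 32.42
eef_pos: [0.4367, -0.249, -0.0114]
ee_rot: [-0.001, 0.204, 0.979, 0.001]
ft_force: [-0.1, -0.1, -0.7]
finger_gap: 0.023
```

Request:
step_arm:
  commands: [0,0,0,0,0,0,22,0,0,0,0,0,0,30,0,0,0,0,0,0,40,0,0,0,0,0,0,50,0,0,0,0,0,0,50]

```text
time_s: 33.05
eef_pos: [0.4374, -0.2506, -0.0101]
ee_rot: [0.0, 0.204, 0.979, -0.0]
ft_force: [-0.1, -0.9, -0.1]
finger_gap: 0.0496
```

Request:
step_arm:
  commands: [0,0,-0.3,0,0,0,50,0,0,-0.8,0,0,0,50,0,0,-1.3,0,0,0,50,0,0,-1.61,0,0,0,50,0,0,-1.61,0,0,0,50]

```text
time_s: 33.67
eef_pos: [0.4386, -0.2516, 0.088]
ee_rot: [0.002, 0.204, 0.979, -0.001]
ft_force: [0.5, 0.2, 1.1]
finger_gap: 0.0502
```

Request:
step_arm:
  commands: [-0.35,0.8,0,0,0,0,50,-0.75,1.7,0,0,0,0,50,-1.15,2.6,0,0,0,0,50,-1.5,3.45,0,0,0,0,50,-1.66,3.8,0,0,0,0,50]

```text
time_s: 34.3
eef_pos: [0.6205, -0.0784, 0.0844]
ee_rot: [-0.001, 0.203, 0.979, 0.0]
ft_force: [-0.9, -0.1, 0.3]
finger_gap: 0.0499
```

```bash
python3 - <<'E'
from h import *
units((.619,-.08,.086)); vial("vial_white_mid",("side",)); vial("vial_black_mid",("wrist",))
E
```

```text
t 34.3 tcp [ 0.6205 -0.0784  0.0844] gap 0.0499 q [-1.000e-03  2.025e-01  9.793e-01  3.000e-04] F [-0.9 -0.1  0.3]
(0.619, -0.08, 0.086) [ 0.01 -0.03 -0.03]
side vial_white_mid 0.62 [ 0.428 -0.253  0.008] [ 0.448 -0.237  0.062]
wrist vial_black_mid 0.95 [ 0.522 -0.257  0.   ] [ 0.543 -0.238  0.058]
wrist vial_black_mid 0.71 [ 0.605 -0.09   0.012] [ 0.624 -0.07   0.063]
```

White stands in the white stand. Finally, black goes from the spare to the black stand.

Request:
step_arm:
  commands: [0,0,0.3,0,0,0,50,0,0,0.8,0,0,0,50,0,0,1.3,0,0,0,50,0,0,1.63,0,0,0,50,0,0,1.63,0,0,0,50]

```text
time_s: 35.12
eef_pos: [0.617, -0.0813, -0.0141]
ee_rot: [-0.003, 0.205, 0.979, 0.0]
ft_force: [-0.3, 0.6, 0.2]
finger_gap: 0.0501
```

Request:
step_arm:
  commands: [0,0,0,0,0,0,40,0,0,0,0,0,0,32,0,0,0,0,0,0,24,0,0,0,0,0,0,15,0,0,0,0,0,0,15]

```text
time_s: 35.75
eef_pos: [0.6205, -0.0814, -0.0105]
ee_rot: [0.001, 0.204, 0.979, -0.0]
ft_force: [-0.2, -0.6, 3.5]
finger_gap: 0.0228
```

Request:
step_arm:
  commands: [0,0,-0.3,0,0,0,15,0,0,-0.7,0,0,0,15,0,0,-1.2,0,0,0,15,0,0,-1.6,0,0,0,15,0,0,-1.63,0,0,0,15]

```text
time_s: 36.38
eef_pos: [0.6219, -0.0818, 0.0896]
ee_rot: [0.003, 0.204, 0.979, -0.0]
ft_force: [0.1, 1.3, -0.7]
finger_gap: 0.0233
```

```bash
python3 - <<'E'
from h import *
units((.4735,-.118,.086)); vial("vial_black_mid",("side",))
E
```

```text
t 36.38 tcp [ 0.6219 -0.0818  0.0896] gap 0.0233 q [ 2.900e-03  2.039e-01  9.790e-01 -2.000e-04] F [ 0.1  1.3 -0.7]
(0.4735, -0.118, 0.086) [ 2.03 -1.54  0.05]
side vial_black_mid 0.69 [ 0.609 -0.082  0.107] [ 0.626 -0.067  0.162]
side vial_black_mid 0.67 [ 0.55  -0.303  0.006] [ 0.568 -0.287  0.057]
```

Request:
step_arm:
  commands: [0.3,-0.23,0,0,0,0,15,0.9,-0.69,0,0,0,0,15,1.6,-1.22,0,0,0,0,15,2.01,-1.54,0,0,0,0,15,2.01,-1.54,0,0,0,0,15]

```text
time_s: 37.1
eef_pos: [0.4693, -0.1173, 0.0846]
ee_rot: [-0.002, 0.205, 0.979, 0.0]
ft_force: [0.7, 0.5, 0.3]
finger_gap: 0.0232
```

Request:
step_arm:
  commands: [0,0,0.4,0,0,0,15,0,0,0.9,0,0,0,15,0,0,1.35,0,0,0,15,0,0,1.6,0,0,0,15,0,0,1.6,0,0,0,15]

```text
time_s: 37.72
eef_pos: [0.4722, -0.1174, -0.0107]
ee_rot: [-0.001, 0.204, 0.979, 0.0]
ft_force: [0.2, 0.2, -0.4]
finger_gap: 0.0232
```

Request:
step_arm:
  commands: [0,0,0,0,0,0,22,0,0,0,0,0,0,30,0,0,0,0,0,0,40,0,0,0,0,0,0,50,0,0,0,0,0,0,50]

```text
time_s: 38.35
eef_pos: [0.4724, -0.1178, -0.0095]
ee_rot: [0.0, 0.204, 0.979, -0.0]
ft_force: [0.4, -0.4, 0.0]
finger_gap: 0.0499
```

Request:
step_arm:
  commands: [0,0,-0.3,0,0,0,50,0,0,-0.8,0,0,0,50,0,0,-1.3,0,0,0,50,0,0,-1.9,0,0,0,50,0,0,-2.6,0,0,0,50]

```text
time_s: 38.98
eef_pos: [0.4715, -0.1175, 0.1469]
ee_rot: [-0.001, 0.204, 0.979, 0.0]
ft_force: [0.6, -0.2, -0.3]
finger_gap: 0.0498
```

Request:
step_arm:
  commands: [0.5,0.5,0,0,0,0,50,1.0,1.2,0,0,0,0,50,1.2,2.0,0,0,0,0,50,1.2,2.5,0,0,0,0,50,1.2,2.5,0,0,0,0,50]

```text
time_s: 39.6
eef_pos: [0.4663, 0.0499, 0.1464]
ee_rot: [0.0, 0.202, 0.979, -0.0]
ft_force: [-0.6, 0.1, -0.8]
finger_gap: 0.0496
```

```bash
python3 - <<'E'
from h import *
units()
for n in N[:4]: vial(n,("side",))
vial("bottle_wash_mid",("top",))
a=vision.get_image("side")[0][150:310,300:460]; b=vision.get_image("top")[0][90:310,210:430]
cv2.imwrite("pics/end.png",np.hstack([cv2.resize(a,(400,400)),cv2.resize(b,(400,400))])[:,:,::-1])
E
```

```text
t 39.6 tcp [0.4663 0.0499 0.1464] gap 0.0496 q [ 1.000e-04  2.022e-01  9.793e-01 -0.000e+00] F [-0.6  0.1 -0.8]
side vial_blue_mid 0.74 [ 0.62  -0.203  0.009] [ 0.639 -0.192  0.069]
side vial_black_mid 0.55 [ 0.461 -0.17  -0.   ] [ 0.487 -0.104  0.062]
side vial_white_mid 0.52 [ 0.427 -0.308 -0.001] [ 0.453 -0.237  0.062]
side vial_green_mid 0.92 [ 0.434 -0.     0.007] [0.453 0.016 0.063]
top bottle_wash_mid 0.82 [ 0.751 -0.144  0.017] [ 0.798 -0.091  0.152]
```

View pics/end.png

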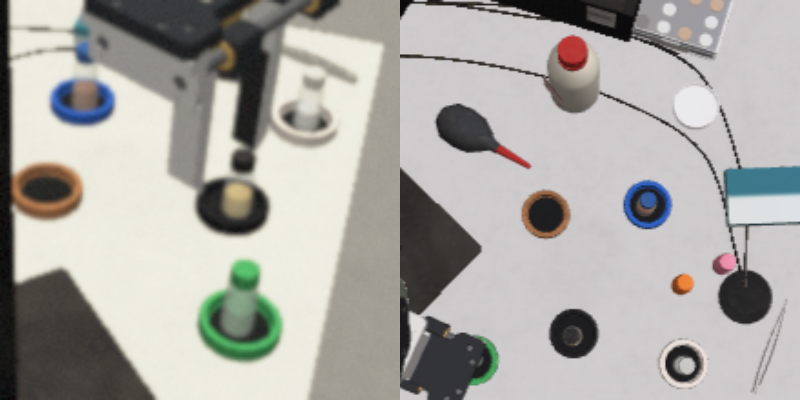

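The final views show every vial upright in the stand of its own colour. The spare at (545,213) is empty, the bottle and look-alikes are unmoved, and the gripper is up clear of everything. I'll hand in.

```bash
python3 -c "
from cell import ticket; print(ticket.close_job())"
```

```text
the job is handed in; nothing more can be done
None
```

All four vials now stand upright in the stand that matches their cap, and I handed the job in at about 40 s of the 128 s allowed. I used the wooden spare stand to park first the blue vial and then the black one.

**Problem on the way:** the fingertips turned out to sit about 38–42 mm above the reported TCP. Because of this, my first grasp caught the blue vial only by its cap. I set it straight back down, measured the offset, and gripped on the glass from then on, with gaps of 22.5–23.4 mm.

**Last checks:**
- **Vials:** each vial's height in the side camera is right for standing on its stand's floor, with tops at about 62–69 mm. Each is within a few mm of the centre of its stand.
- **Spare stand and bystanders:** the spare is empty. The wash bottle is where it started, to within measuring noise, and the orange and pink look-alikes were not touched.
- **Forces:** the highest reading was about 16 N, as a vial was set down. The gripper was open and clear of everything at the end.

**Disagreements:** the cameras differed by up to about 10 mm in y at first. The network also confused the orange and pink look-alikes with the black vial, so I told them apart by position and by looking at the pictures.

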